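Load the colour dosing pump and draw a dose

TASK

Lift the paste bottle up and off its hooks, lower it nose down into the dosing pump's inlet socket until it stands fully home and upright, and let go of it there without dropping it. Then take the plunger's T-handle and draw the plunger straight up, without forcing it sideways in its bore, until its collar is level with the dose pointer on the gauge; finish while still holding it there, as it would sink back by its own weight. Leave the plunger down until the bottle is in, and leave the pointer's setting and the other things on the bench as they are.

Things in the scene. Friction and masses are not known exactly. Their poses are not given: they have to be found in the camera images.
- bottle_bar (a point): Middle of the bar of the paste bottle's hanging bow: grip it here. Flat-sided strap along this point's y: 94 mm long, 10 wide (x, pinch across it), 8 high. The bottle hangs upright, nose down; the stand's prongs pass under the bar 27 mm either side of this point. z up. On the axis below: the bottle's flat end 60 mm, shoulder 145 mm, nose tip 178 mm. 0.17 to 0.31 kg.
- bottle_center (a point): Centre of the paste bottle's body (plain white plastic, 60 mm diameter, 85 mm high), 102.5 mm below the bar on its axis; z up along the axis. The flat shoulder is 42.5 mm below this point; from there a black nose goes down 33 mm: 18 mm of 24 mm diameter, then a 15 mm taper to a 10 mm tip.
- hook_rest (a point): On the fixed hook stand, midway between its two prongs, about where the bar's middle rests at the start. The prongs (8 mm steel, 54 mm apart, level) come along this point's -x from an 18 mm post 95 mm away at +x, no higher than they are. Their ends, 18 mm away at -x, turn up to 12 mm above this point: raise the bar 20 to 40 mm (the bottle's flat end is below the prongs), then take it off along -x.
- inlet (a point): On the fixed dosing pump: centre of the mouth of the inlet socket, a dark steel collar 48 mm across with an upright bore 29 by 40 mm deep; rim 90 mm above the bench. z up; the plunger's bore is 130 mm away along +y. A bottle fully home rests its shoulder on this rim: its bar is then 145 mm above this point. Any yaw does, but the bar along y leaves room; come from -x, clear of the taller plunger.
- gland (a point): On the dosing pump: centre of the top of the plunger's upright barrel (40 mm outside, bore 25 mm wide and 110 mm deep; brass nut around it), 166 mm above the bench. z up, x and y as the inlet's. The plunger's collar rests here when the plunger is down.
- plunger_handle (a point): Middle of the plunger's T-handle, a round steel bar along this point's y, 14 mm diameter, 74 mm long: pinch it across x. z up along the plunger. Below it: 58 mm of 18 mm rod, the collar, a 24 mm ram 100 mm long with 1 mm play in the bore. The plunger is loose, 0.4 to 0.65 kg: no latch or spring; it slides freely and can turn, and sinks when let go.
- plunger_collar (a point): Centre of the collar on the plunger: a disc 42 mm in diameter and 7 mm thick, 68.5 mm below the T-handle. 3.5 mm above the gland when the plunger is down.
- pointer_tip (a point): Tip of the dose pointer, a 4 mm thick steel finger on a black clamp on the gauge strip (strip 230 mm high, 52 mm from the bore along the gland's +y). The tip is 27 mm from the bore's axis, clear of the collar. Its height, 20 to 42 mm above the collar's at rest, is where the collar's middle is to be drawn. A push of 8 N would shift it.
- dye_round: Bystander, to be left alone: squeeze bottle of dye with a cone tip, 40 mm diameter, 118 mm tall; origin at the centre of its underside.
- dye_slim: Bystander, to be left alone: squeeze bottle of dye with a cone tip, 32 mm diameter, 105 mm tall; origin at the centre of its underside.
- jar: Bystander, to be left alone: screw-lid jar, 60 mm diameter, 75 mm tall; origin at the centre of its underside.
- knife: Bystander, to be left alone: palette knife with wooden handle, 200 mm long, lying flat along its x axis; origin under its middle.
- tin: Bystander, to be left alone: small paint tin, 72 mm diameter, 73 mm tall; origin at the centre of its underside.
- brush: Bystander, to be left alone: flat brush, 190 mm long, lying along its x axis; origin under its middle.
- aerosol: Bystander, to be left alone: spray can, 52 mm diameter, 163 mm tall; origin at the centre of its underside.
There are look-alikes about, which are no part of the job. Leave any blue or yellow look-alike of the part that bears plunger_handle alone.

How it is judged:
By the outcome, as a careful person would: the job done as asked, in the order asked, and still so for the second after the job is handed in, while the arm keeps its last pose, push and grip.
It also fails if it takes over 72 s, if anything falls off the work surface, if the arm or the gripper's body presses on something with over 40 N, if the wrist force passes 120 N, or if a joint passes its speed limit or range.

ROBOT

A 6-joint arm with a two-finger parallel gripper is mounted at the origin on the work surface. World frame = base frame: x ahead of the robot, y to its left, z up, the work surface at z = 0. Lengths are in mm, angles in rad, forces in N, time in s.
With the tool pointing down it reaches from about 300 to 775 mm from the base axis. Payload 14.6 kg.
Tool frame: the origin (TCP) lies between the finger pads; the fingertips stand 25 mm ahead of it and the grasp point (between the pads) lies 6 mm ahead of it; z points along the fingers, y is the line along which they close (so a half turn about z gives the same grasp; the last joint's range is limited). The gripper opens to 94 mm and grips with 3 to 60 N. Pads are 16 mm wide; open, the fingers measure 119 mm over their backs; the gripper's body (75 mm by 177 mm) begins 78 mm behind the grasp point.
Start: joints at [1.082, 0.3, 1.521, -0, 1.321, -0.067], TCP at [225.168, 501.786, 230.446] pointing down, gripper open.
Joint ranges: [-3.03, 3.03], [-0.79, 2.21], [0.23, 2.52], [-1.04, 4.18], [0, 3.07], [-2.55, 2.55]. Speed limits (rad/s): [2.22, 2.22, 2.57, 3.14, 3.14, 3.14].

INTERFACE

Orientations are given as [roll, pitch, yaw] about the fixed x, y, z axes, in that order (R = Rz(yaw) Ry(pitch) Rx(roll)).
In Python, from cell import manip gives the robot as it stands. The module is installed in compiled form; this text tells all that it offers.
- The arm moves only by the tool step_arm, never from a script. Its argument "series" is one flat list of numbers, 5 for each row, row after row: the shift along the world's x, y, z in mm, then the turn about the world's z in rad, then the closure, from 0 (fully open) to 1 (shut). In form: [dx, dy, dz, spin, jaw, dx, dy, dz, spin, jaw, ...]. A call has 1 to 20 rows; each row shifts and turns the commanded pose from where the row before left it; what a row does not reach is not made up. A row lasts 1/8 s, in which the tool goes at most 62.5 mm and 10.7 degrees, less where a joint would pass 70% of its speed; a pose out of reach is approached as far as the arm can. A call is refused whole if a number of a shift passes 62.5 or a number of a turn 0.188, either way. A call with a gripper value outside its range is refused whole. The fingers move at their own pace and stop on an object; "squeeze" is the grip in N (left out, the last holds). Time passes only in rows, so rows that do not move let the fingers close. It gives the time, the measured TCP pose, the force, the opening and the grip force at its end, in the units of the state.
- manip.read_state(): the state, without advancing time (a new reading comes with each control period).
- manip.camera(name): name is "scene" or "top"; returns (picture, depth): 480x640x3 uint8, blue, green, red; 480x640 float32, mm along the optical axis (not along the pixel's ray), 0 where there is no reading.
- manip.camera_info(name): a dict with "fovy" (degrees; the focal length in pixels is half the picture's height over the tangent of half this angle, whatever the lens; pixels are square), "cx", "cy" (the principal point, pixels), "eye" and "orientation" of the camera in the world. Camera axes: x right, y down, z forward; pixel columns grow to the right and rows downward; lengths in mm; the calibration is good to about 2 mm. A picture is of the moment at which its call begins. camera_info takes no time and is no camera call.
- manip.sign_off(): hands the job in; it is judged then, once.
The state is a dict: "clock": time; "joints": joint angles; "qd": joint speeds; "effort": joint torques, N m; "eef_pos": TCP position; "eef_rot": TCP orientation; "wrist_force": force on the tool from outside, world axes, zero at the start; "moment": the same for the moment, N m; "finger_gap": finger opening in mm; "finger_force": force on a finger pad.
Only numpy, scipy, OpenCV 4.12 (cv2) and the standard library are available. Lean on these libraries where they do the work, as an engineer would, in place of code of your own. Each camera call takes 0.05 s, during which the arm holds its last target. There are 200 camera calls.

## Working session

There is one attempt and no reset: what is moved stays moved. The work goes in short steps, Python scripts to look and compute and a tool call to move; the robot and the scene stay as the last step left them, time stands still between calls to the robot, and variables do not carry over. Pictures are saved under pics/ and viewed, at most 10 in all, crops included, and the job is handed in when it is done.

Besides the shell and the picture viewer there is one more tool, called after "Request:" as name(argument=value, ...) on one line, values as JSON. step_arm: Moves the arm, as the interface text tells. Its arguments: {"type":"object","properties":{"series":{"type":"array"},"squeeze":{"type":"number"}},"required":["series"]}

```bash
mkdir -p pics
cat > h.py <<'E'
import numpy as np, cv2
from cell import manip
from scipy.spatial.transform import Rotation as R
def cam(n):
    im,d=manip.camera(n); return im,d,manip.camera_info(n)
def rot(i):
    o=np.array(i["orientation"],float)
    return o if o.shape==(3,3) else (R.from_euler('xyz',o).as_matrix() if o.size==3 else R.from_quat(o).as_matrix())
def cloud(d,i):
    f=240/np.tan(np.radians(i["fovy"])/2); v,u=np.mgrid[0:480,0:640]
    p=np.stack([(u-i["cx"])/f*d,(v-i["cy"])/f*d,d],-1)
    return p@rot(i).T+np.array(i["eye"])
def proj(P,i):
    f=240/np.tan(np.radians(i["fovy"])/2); q=(np.atleast_2d(P)-np.array(i["eye"]))@rot(i)
    return np.c_[q[:,0]/q[:,2]*f+i["cx"],q[:,1]/q[:,2]*f+i["cy"]]
E
python3 - <<'E'
from h import *
for n in("scene","top"):
    im,d,i=cam(n); cv2.imwrite(f"pics/{n}0.png",im); np.savez(f"{n}0.npz",im=im,d=d); print(n,i)
print(manip.read_state())
E
```

```text
scene {'fovy': 46.73523372239838, 'cx': 323.6127349594739, 'cy': 241.9537203930731, 'eye': array([1151.69625121, -835.84211116, 1001.40309326]), 'orientation': array([-2.26444831, -0.00728524,  0.64266657])}
top {'fovy': 57.1524610956358, 'cx': 320.59928653672824, 'cy': 237.3180562374773, 'eye': array([ 449.75614328,  -18.33567575, 1103.80962706]), 'orientation': array([-3.06188682, -0.02879631, -1.54605933])}
{'clock': 0.1, 'joints': array([ 1.08239455e+00,  3.00376671e-01,  1.52150186e+00, -2.29472008e-05,
        1.32068927e+00, -6.66084029e-02]), 'qd': array([ 1.51767685e-03, -2.15835485e-03, -8.03134335e-04, -4.20319068e-04,
       -5.56582105e-04, -5.28392156e-05]), 'effort': array([ 2.14841821e-03, -5.32642543e+01, -3.53287840e+01,  7.09578814e-02,
        2.34411116e-02, -6.97129735e-05]), 'eef_pos': array([225.08566262, 501.61227374, 229.97162444]), 'eef_rot': array([-3.14061819e+00, -4.27265341e-05,  2.71980495e+00]), 'wrist_force': array([ 0.37660045,  0.74553718, -0.06513893]), 'moment': array([-0.01399813,  0.02354782,  0.03191824]), 'finger_force': 0.0, 'finger_gap': 93.86361172133425}
```

View pics/scene0.png

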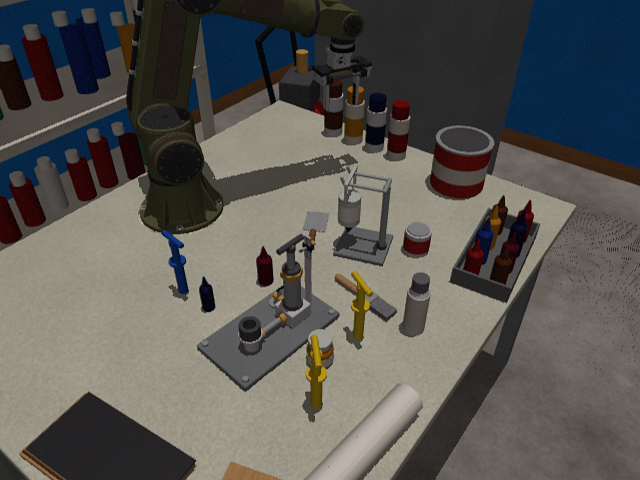

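View pics/top0.png

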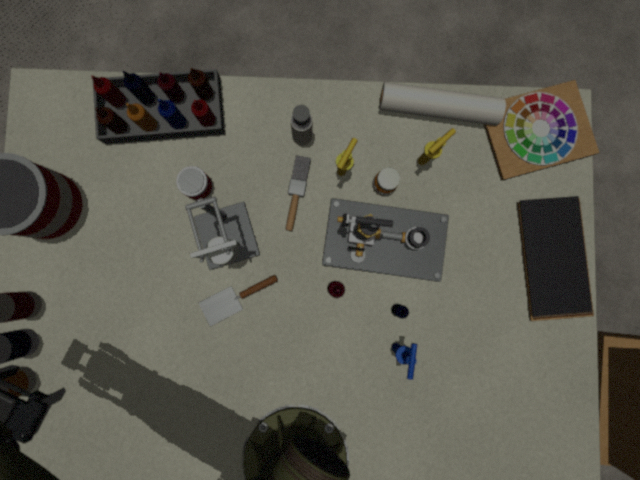

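The scene view shows the bottle hanging on its stand (~(350,205)), the grey plunger on the pump (~(293,245)) and the inlet (~(250,328)). In the top view the bar runs (193,255)-(237,240), the inlet is at (417,237), and the T-handle is near (372,223).

```bash
cat > m.py <<'E'
from h import *
i=manip.camera_info("top");z=np.load("top0.npz");P=cloud(z["d"],i);im=z["im"]
def crop(u0,u1,v0,v1,s,n):
    cv2.imwrite(n,cv2.resize(im[v0:v1,u0:u1],None,fx=s,fy=s,interpolation=cv2.INTER_CUBIC))
crop(170,460,180,290,2.7,"pics/c0.png")
def line(name,u0,u1,v0,v1,zl,zh):
    q=P[v0:v1,u0:u1].reshape(-1,3); q=q[(q[:,2]>zl)&(q[:,2]<zh)]
    (cx,cy),(w,h),a=cv2.minAreaRect(q[:,:2].astype(np.float32))
    c,s,vt=np.linalg.svd(q[:,:2]-q[:,:2].mean(0),full_matrices=False)
    print(name,len(q),"rect",cx,cy,w,h,a,"mean",q.mean(0),"dir",vt[0],"zpct",np.percentile(q[:,2],[5,50,95]))
# height histograms
for n,b in dict(stand=(180,265,190,270),pump=(325,455,195,285)).items():
    q=P[b[2]:b[3],b[0]:b[1]].reshape(-1,3); h,e=np.histogram(q[:,2],np.arange(-10,330,10)); print(n,list(zip(e[:-1].astype(int),h)))
line("plate",325,455,195,285,5,30)
line("inletrim",395,440,220,255,80,100)
line("handle",335,400,205,265,222,270)
line("standhigh",180,265,190,270,180,300)
E
python3 m.py
```

```text
stand [(np.int64(-10), np.int64(496)), (np.int64(0), np.int64(2547)), (np.int64(10), np.int64(1913)), (np.int64(20), np.int64(70)), (np.int64(30), np.int64(27)), (np.int64(40), np.int64(21)), (np.int64(50), np.int64(29)), (np.int64(60), np.int64(41)), (np.int64(70), np.int64(90)), (np.int64(80), np.int64(15)), (np.int64(90), np.int64(12)), (np.int64(100), np.int64(13)), (np.int64(110), np.int64(24)), (np.int64(120), np.int64(20)), (np.int64(130), np.int64(20)), (np.int64(140), np.int64(37)), (np.int64(150), np.int64(24)), (np.int64(160), np.int64(448)), (np.int64(170), np.int64(17)), (np.int64(180), np.int64(16)), (np.int64(190), np.int64(16)), (np.int64(200), np.int64(12)), (np.int64(210), np.int64(253)), (np.int64(220), np.int64(537)), (np.int64(230), np.int64(76)), (np.int64(240), np.int64(0)), (np.int64(250), np.int64(0)), (np.int64(260), np.int64(0)), (np.int64(270), np.int64(0)), (np.int64(280), np.int64(0)), (np.int64(290), np.int64(0)), (np.int64(300), np.int64(0)), (np.int64(310), np.int64(0))]
pump [(np.int64(-10), np.int64(748)), (np.int64(0), np.int64(2776)), (np.int64(10
[... 1161 characters left out ...]
33]
inletrim 243 rect 538.4241333007812 -274.1508483886719 46.073604583740234 46.53654098510742 44.64741134643555 mean [ 538.2731874  -273.94071543   90.53686091] dir [ 0.47302402 -0.88104953] zpct [83.8125137  91.00852586 94.35601418]
handle 319 rect 554.2181396484375 -136.849853515625 91.21227264404297 21.213911056518555 84.80006408691406 mean [ 553.33302455 -140.89169919  242.84382626] dir [-0.09790085 -0.99519617] zpct [231.14273605 244.79986565 248.42482714]
standhigh 910 rect 532.5187377929688 184.2661590576172 124.60523223876953 93.76776885986328 18.894393920898438 mean [532.05952213 183.45838674 221.88590176] dir [-0.94923751 -0.31456023] zpct [210.63430398 221.59707066 230.95196757]
```

View pics/c0.png

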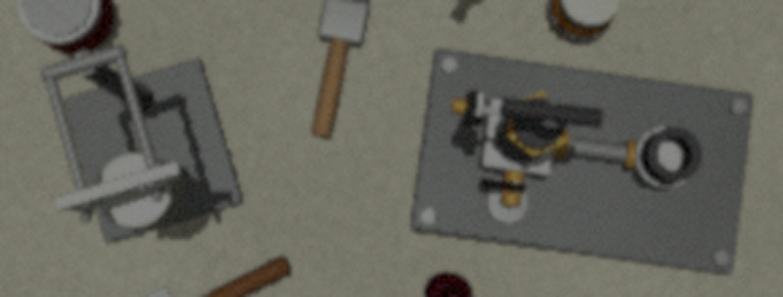

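The crop shows the bar's ends at about (191,256) and (236,243) in full-picture pixels, the inlet ring at (417,237), and the dark T-handle from (355,217) to (393,224).

```bash
cat > m2.py <<'E'
from m import *
f=240/np.tan(np.radians(i["fovy"])/2)
def ray(u,v,zz):
    r=rot(i)@np.array([(u-i["cx"])/f,(v-i["cy"])/f,1]);e=np.array(i["eye"]);return e+r*(zz-e[2])/r[2]
a=ray(191.1,255.6,225);b=ray(235.9,242.6,225);print("bar",a,b,(a+b)/2,np.linalg.norm(a-b),np.arctan2(a[0]-b[0],b[1]-a[1]))
q=P[238:262,187:240].reshape(-1,3);q=q[(q[:,2]>215)];d=(a-b)[:2]/np.linalg.norm((a-b)[:2]);m=(a+b)[:2]/2
s=(q[:,:2]-m)@d; t=(q[:,:2]-m)@np.array([-d[1],d[0]])
k=abs(t)<8; print("bar z",np.percentile(q[k,2],[10,50,90]),"ext",s[k].min(),s[k].max(),"t",np.percentile(t[k],[5,50,95]),k.sum())
line("bar",187,240,238,262,222,300)
line("bottle flat end",195,235,235,265,155,172)
g=im.max(2)
line("collar",335,400,205,265,165,182)
pl=cv2.inRange(P[...,2],8,26);pl[:195]=0;pl[285:]=0;pl[:,:322]=0;pl[:,458:]=0
pl=cv2.morphologyEx(pl,cv2.MORPH_CLOSE,np.ones((5,5)));pl=cv2.morphologyEx(pl,cv2.MORPH_OPEN,np.ones((5,5)))
c=max(cv2.findContours(pl,0,1)[0],key=cv2.contourArea);bx=cv2.boxPoints(cv2.minAreaRect(c));w=np.array([ray(*p,18) for p in bx]);print("plate",w)
for k in range(4):
    e=w[(k+1)%4]-w[k];print(np.linalg.norm(e),np.degrees(np.arctan2(e[1],e[0])))
# dark handle pixels
P2=P.copy();q=P[205:265,335:400].reshape(-1,3);gg=g[205:265,335:400].ravel();k=(q[:,2]>230)&(gg<60);q=q[k]
print("handle",k.sum(),cv2.minAreaRect(q[:,:2].astype(np.float32)),np.percentile(q[:,2],[10,50,90]))
E
python3 m2.py | tail -25
```

```text
stand [(np.int64(-10), np.int64(496)), (np.int64(0), np.int64(2547)), (np.int64(10), np.int64(1913)), (np.int64(20), np.int64(70)), (np.int64(30), np.int64(27)), (np.int64(40), np.int64(21)), (np.int64(50), np.int64(29)), (np.int64(60), np.int64(41)), (np.int64(70), np.int64(90)), (np.int64(80), np.int64(15)), (np.int64(90), np.int64(12)), (np.int64(100), np.int64(13)), (np.int64(110), np.int64(24)), (np.int64(120), np.int64(20)), (np.int64(130), np.int64(20)), (np.int64(140), np.int64(37)), (np.int64(150), np.int64(24)), (np.int64(160), np.int64(448)), (np.int64(170), np.int64(17)), (np.int64(180), np.int64(16)), (np.int64(190), np.int64(16)), (np.int64(200), np.int64(12)), (np.int64(210), np.int64(253)), (np.int64(220), np.int64(537)), (np.int64(230), np.int64(76)), (np.int64(240), np.int64(0)), (np.int64(250), np.int64(0)), (np.int64(260), np.int64(0)), (np.int64(270), np.int64(0)), (np.int64(280), np.int64(0)), (np.int64(290), np.int64(0)), (np.int64(300), np.int64(0)), (np.int64(310), np.int64(0))]
pump [(np.int64(-10), np.int64(748)), (np.int64(0), np.int64(2776)), (np.int64(10
[... 2644 characters left out ...]
2227172851562 -142.05484008789062 43.958595275878906 41.48635482788086 23.428918838500977 mean [ 546.1757208  -142.88171991  173.55813573] dir [0.43800936 0.89897041] zpct [165.72387514 174.41388544 177.34429044]
plate [[ 468.06454308  -48.97306769   18.        ]
 [ 637.20302295  -68.93176275   18.        ]
 [ 602.678021   -371.33180034   18.        ]
 [ 433.17847955 -347.37269012   18.        ]]
170.311992775044 -6.729900376600071
304.36451582689114 -96.5132552710263
171.18450138770402 171.95442530677707
300.4319758206686 83.33178958095034
handle 270 ((519.9579467773438, -89.8213882446289), (48.044918060302734, 194.5396270751953), 30.608266830444336) [241.38861828 245.35011524 248.18016937]
```

Request:
step_arm(series=[0,0,50,0,0,0,0,50,0,0,22,-27.6,0,-0.07,0,22,-27.6,0,-0.07,0,22,-27.6,0,-0.07,0,22,-27.6,0,-0.07,0,22,-27.6,0,-0.07,0,22,-27.6,0,-0.07,0,22,-27.6,0,-0.07,0,22,-27.6,0,-0.07,0,22,-27.6,0,-0.07,0,22,-27.6,0,-0.07,0,22,-27.6,0,-0.07,0,23.5,-28,0,-0.07,0,0,0,0,0,0,0,0,0,0,0], squeeze=35)

```text
clock: 2.1
eef_pos: [490.3, 170.5, 330.2]
eef_rot: [-3.141, -0.0, 1.881]
wrist_force: [-0.4, -0.5, 1.2]
finger_gap: 94.1
finger_force: 0.0
```

Request:
step_arm(series=[0,0,-30,0,0,0,0,-30,0,0,0,0,-25,0,0,0,0,-14,0,0,0,0,0,0,0])

```text
clock: 2.72
eef_pos: [490.3, 170.6, 231.2]
eef_rot: [-3.141, -0.0, 1.881]
wrist_force: [0.6, 0.3, 0.5]
finger_gap: 94.1
finger_force: 0.0
```

Run:
```python
from h import *
im,d,i=cam("scene"); c=proj([490,170,200],i)[0].astype(int); print(c, manip.read_state()["eef_pos"])
cv2.imwrite("pics/s1.png",cv2.resize(im[c[1]-70:c[1]+70,c[0]-80:c[0]+80],None,fx=4,fy=4,interpolation=cv2.INTER_CUBIC))
```

```text
[349 183] [490.64543738 170.58708216 232.00784622]
```

View pics/s1.png

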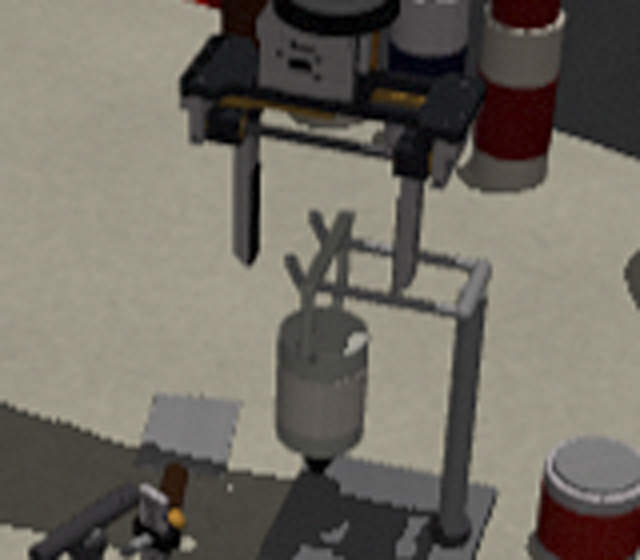

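The fingers straddle the bar (about (325,245) in this crop), between the prongs. I'll close on it.

Request:
step_arm(series=[0,0,0,0,0.5,0,0,0,0,0.8,0,0,0,0,0.9,0,0,0,0,1,0,0,0,0,1,0,0,0,0,1,0,0,0,0,1,0,0,0,0,1])

```text
clock: 3.78
eef_pos: [490.7, 170.2, 231.5]
eef_rot: [3.142, -0.0, 1.88]
wrist_force: [-0.6, -1.0, -0.5]
finger_gap: 17.6
finger_force: 0.0
```

Request:
step_arm(series=[0,0,0,0,1,0,0,0,0,1,0,0,0,0,1,0,0,0,0,1])

```text
clock: 4.28
eef_pos: [490.7, 170.2, 231.5]
eef_rot: [3.141, 0.0, 1.88]
wrist_force: [0.7, -0.2, 0.4]
finger_gap: 9.6
finger_force: 35.0
```

Request:
step_arm(series=[0,0,5,0,1,0,0,10,0,1,0,0,10,0,1,0,0,5,0,1,0,0,0,0,1,0,0,0,0,1])

```text
clock: 5.03
eef_pos: [490.6, 170.2, 261.2]
eef_rot: [-3.141, -0.0, 1.88]
wrist_force: [0.9, 0.4, -2.6]
finger_gap: 9.3
finger_force: 35.0
```

Request:
step_arm(series=[-9.5,-3,0,0,1,-19,-6,0,0,1,-19,-6,0,0,1,-19,-6,0,0,1,-19,-6,0,0,1,0,0,0,0,1,0,0,30,0,1,0,0,40,0,1,0,0,40,0,1,0,0,40,0,1,0,0,35,0,1,0,0,0,0,1,0,0,0,0,1])

```text
clock: 6.65
eef_pos: [405.3, 143.2, 445.0]
eef_rot: [-3.14, -0.0, 1.88]
wrist_force: [-0.2, 0.6, -2.9]
finger_gap: 9.5
finger_force: 35.0
```

Run:
```python
from h import *
print(manip.read_state())
im,d,i=cam("scene"); cv2.imwrite("pics/s2.png",im)
```

```text
{'clock': 6.65, 'joints': array([ 2.54393114e-01, -4.31191778e-02,  1.42097926e+00, -1.66772472e-05,
        1.76557292e+00, -5.45699567e-02]), 'qd': array([-0.00026864,  0.00290819,  0.01192578,  0.00070673,  0.0036331 ,
        0.00031428]), 'effort': array([ 3.07256228e-02, -3.69422185e+01, -3.98010349e+01,  7.51049188e-02,
        7.09544867e-02,  4.85902965e-04]), 'eef_pos': array([405.30748526, 143.20373289, 445.03431995]), 'eef_rot': array([-3.13975415e+00, -8.40346671e-05,  1.87975611e+00]), 'wrist_force': array([-0.18120827,  0.5731269 , -2.9031682 ]), 'moment': array([-0.03178145,  0.02851489,  0.00234374]), 'finger_force': 34.997071623802185, 'finger_gap': 9.525482253518138}
```

View pics/s2.png

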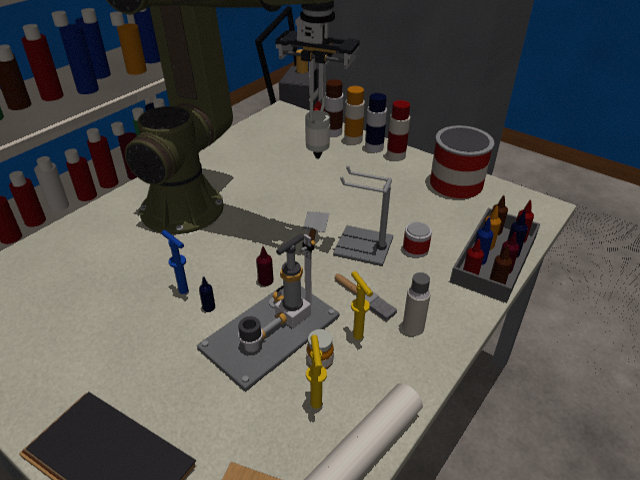

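The bottle hangs upright from the gripper (nose at (317,154)); the stand and the rest are undisturbed.

Request:
step_arm(series=[2.7,-20,0,-0.035,1,2.7,-33,0,-0.035,1,2.7,-36,0,-0.035,1,2.7,-36,0,-0.035,1,2.7,-36,0,-0.035,1,2.7,-36,0,-0.035,1,2.7,-36,0,-0.035,1,2.7,-36,0,-0.035,1,2.7,-36,0,-0.035,1,2.7,-36,0,-0.035,1,2.7,-36,0,-0.035,1,5,-40,0,-0.041,1,20,0,0,0,1,30,0,0,0,1,30,0,0,0,1,18,0,0,0,1,0,0,-30,0,1,0,0,-30,0,1,0,0,0,0,1,0,0,0,0,1])

```text
clock: 9.2
eef_pos: [538.0, -273.9, 387.4]
eef_rot: [3.141, 0.0, 1.454]
wrist_force: [0.7, -0.5, -1.6]
finger_gap: 9.7
finger_force: 35.0
```

```bash
cat > n.py <<'E'
from h import *
s=manip.read_state();im,d,i=cam("scene");P=cloud(d,i);print(s["eef_pos"],s["eef_rot"],s["wrist_force"])
t=s["eef_pos"];f=240/np.tan(np.radians(i["fovy"])/2)
def ray(u,v,zz):
    r=rot(i)@np.array([(u-i["cx"])/f,(v-i["cy"])/f,1]);e=np.array(i["eye"]);return e+r*(zz-e[2])/r[2]
for z in (6,66,151,184): print(z,proj(t-[0,0,z],i))
print("inlet px",proj([538.4,-274,90],i))
k=(abs(P[...,2]-90)<5)&(np.hypot(P[...,0]-538,P[...,1]+274)<40); q=P[k]; print("rim scene",cv2.minAreaRect(q[:,:2].astype(np.float32)),len(q),np.median(q[:,2]))
c=proj([538,-274,180],i)[0].astype(int)
cv2.imwrite("pics/s3.png",cv2.resize(im[c[1]-85:c[1]+75,c[0]-80:c[0]+80],None,fx=3.7,fy=3.7,interpolation=cv2.INTER_CUBIC));print(c-[80,85])
cy=(P[...,2]>t[2]-6-140)&(P[...,2]<t[2]-6-65)&(np.hypot(P[...,0]-t[0],P[...,1]-t[1])<45)
for a in (68,85,102,119,136):
    k=cy&(abs(P[...,2]-(t[2]-6-a))<4); q=P[k]
    if len(q)>10:
        A=np.c_[2*q[:,:2],-np.ones(len(q))];  # fixed-radius fit
        from scipy.optimize import least_squares as L
        r=L(lambda x:np.hypot(q[:,0]-x[0],q[:,1]-x[1])-30,t[:2],loss="soft_l1");print(a,len(q),r.x)
E
python3 n.py
```

```text
[ 537.95200924 -273.90387319  387.39180304] [3.14081983e+00 3.62620639e-04 1.45374601e+00] [ 0.73104702 -0.54922659 -1.58766125]
6 [[237.38127049 216.51315361]]
66 [[240.26532355 241.54414338]]
151 [[244.01200627 274.06198361]]
184 [[245.37018795 285.84978044]]
inlet px [[249.79827098 323.34267084]]
rim scene ((538.3389892578125, -275.90142822265625), (45.88867950439453, 49.05056381225586), 27.348495483398438) 227 90.03645092372369
[166 208]
68 88 [ 536.57406058 -274.55663068]
85 109 [ 536.72576556 -274.68682269]
102 94 [ 537.1521144 -274.9128074]
119 96 [ 536.60032871 -274.85377424]
136 93 [ 536.55565147 -275.18564669]
```

View pics/s3.png

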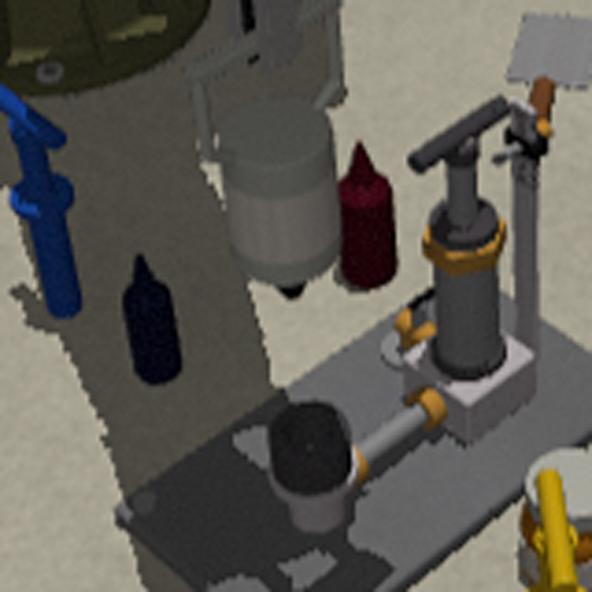

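The bottle hangs upright over the socket: its nose is at (292,290) in the crop, with the collar below at (312,445). The offset needed is about (+1,-0.5).

Request:
step_arm(series=[1,-0.5,-15,0,1,0,0,-25,0,1,0,0,-25,0,1,0,0,-20,0,1,0,0,-12,0,1,0,0,0,0,1,0,0,-5,0,1,0,0,-5,0,1,0,0,-5,0,1,0,0,-5,0,1,0,0,0,0,1])

```text
clock: 10.62
eef_pos: [538.8, -274.2, 269.0]
eef_rot: [-3.141, -0.0, 1.454]
wrist_force: [0.7, 0.6, -2.1]
finger_gap: 9.8
finger_force: 35.0
```

Request:
step_arm(series=[0,0,-4,0,1,0,0,-4,0,1,0,0,-4,0,1,0,0,-4,0,1,0,0,-4,0,1,0,0,0,0,1,0,0,0,0,1])

```text
clock: 11.5
eef_pos: [538.9, -274.3, 249.6]
eef_rot: [3.141, 0.0, 1.454]
wrist_force: [-1.2, 0.4, -3.2]
finger_gap: 9.3
finger_force: 35.0
```

Request:
step_arm(series=[0,0,-2,0,1,0,0,-2,0,1,0,0,-2,0,1,0,0,0,0,1,0,0,0,0,1])

```text
clock: 12.12
eef_pos: [538.9, -274.4, 243.8]
eef_rot: [3.141, 0.0, 1.454]
wrist_force: [-0.7, -0.3, 2.1]
finger_gap: 9.5
finger_force: 35.0
```

Request:
step_arm(series=[0,0,-1,0,1,0,0,0,0,1,0,0,0,0,1])

```text
clock: 12.5
eef_pos: [539.2, -274.7, 243.7]
eef_rot: [3.14, 0.001, 1.454]
wrist_force: [-0.1, -1.2, 8.3]
finger_gap: 9.6
finger_force: 35.0
```

Request:
step_arm(series=[0,0,-1,0,1,0,0,0,0,1,0,0,0,0,1])

```text
clock: 12.88
eef_pos: [539.4, -274.9, 243.7]
eef_rot: [3.138, 0.002, 1.454]
wrist_force: [-1.5, -1.3, 14.7]
finger_gap: 9.4
finger_force: 35.0
```

Request:
step_arm(series=[0,0,1.5,0,1,0,0,0,0,1,0,0,0,0,1])

```text
clock: 13.25
eef_pos: [539.1, -274.5, 243.7]
eef_rot: [3.14, 0.001, 1.454]
wrist_force: [-0.6, -0.7, 7.4]
finger_gap: 9.3
finger_force: 35.0
```

```bash
python3 n.py; mv pics/s3.png pics/s4.png
```

```text
[ 539.08582545 -274.54526947  243.69307728] [3.14024281e+00 7.53803612e-04 1.45372741e+00] [-0.58330827 -0.74698504  7.40330287]
6 [[244.15262453 273.99529037]]
66 [[246.58416131 295.14164154]]
151 [[249.76450155 322.80011338]]
184 [[250.92343875 332.87904497]]
inlet px [[249.79827098 323.34267084]]
rim scene ((547.9812622070312, -297.0059814453125), (46.78311538696289, 14.727128982543945), 28.21284294128418) 18 92.82173261396298
[166 208]
68 74 [ 537.09184415 -274.79333643]
85 89 [ 537.84106716 -274.91305396]
102 74 [ 537.78513756 -275.41809052]
119 72 [ 537.48268923 -275.4037825 ]
136 69 [ 537.37931132 -275.24112094]
```

View pics/s4.png

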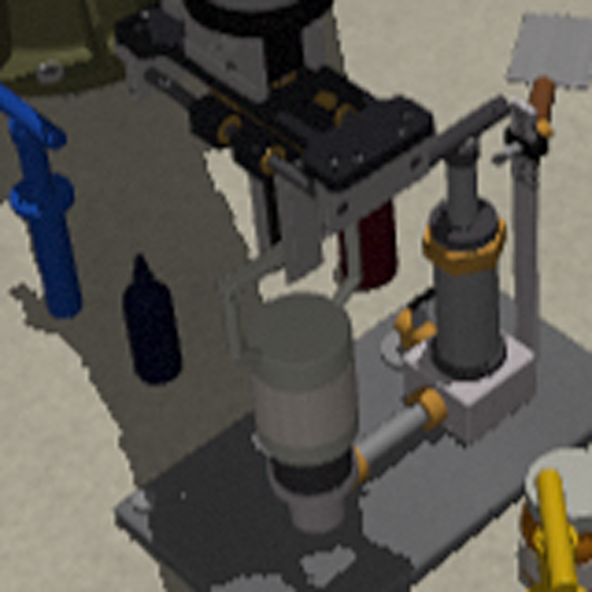

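The bottle's shoulder sits on the collar (305,460 in the crop) and it stands upright. I'll unload it and let go.

Request:
step_arm(series=[0,0,1,0,1,0,0,0,0,1,0,0,0,0,0.85,0,0,0,0,0.7,0,0,0,0,0.5,0,0,0,0,0.3,0,0,0,0,0.3,0,0,0,0,0.3,0,0,0,0,0.3], squeeze=10)

```text
clock: 14.42
eef_pos: [538.9, -274.3, 244.0]
eef_rot: [-3.142, 0.0, 1.454]
wrist_force: [0.4, 0.7, -0.2]
finger_gap: 65.1
finger_force: 0.0
```

Request:
step_arm(series=[0,0,20,0,0.2,0,0,30,0,0.2,0,0,40,0,0.2,-40,0,0,0,0.2,-60,0,0,0,0.2,-60,0,0,0,0.2,0,0,0,0,0.2])

```text
clock: 15.3
eef_pos: [376.5, -274.3, 334.8]
eef_rot: [3.14, 0.001, 1.452]
wrist_force: [1.4, -0.3, 0.2]
finger_gap: 75.0
finger_force: 0.0
```

```bash
cat > p.py <<'E'
from h import *
for n in("top","scene"):
    im,d,i=cam(n);P=cloud(d,i);np.savez(n+"1.npz",im=im,d=d)
    g=(np.array([553.6,-145]));x=np.array([.993,-.117]);y=np.array([.117,.993])
    l=np.stack([(P[...,:2]-g)@x,(P[...,:2]-g)@y,P[...,2]],-1)
    k=(l[...,2]>232)&(l[...,2]<256)&(abs(l[...,0])<25)&(abs(l[...,1])<46); q=l[k]
    k=q[:,2]>238;q=q[k];m=q[:,:2].mean(0);v=np.linalg.svd(q[:,:2]-m,full_matrices=False)[2][0]
    print(n,"handle",len(q),m,v,"ext",np.percentile(q[:,1],[0,2,98,100]),"z",np.percentile(q[:,2],[5,50,95]))
    k=(l[...,2]>165)&(l[...,2]<182)&(np.hypot(l[...,0],l[...,1])<26); q=l[k]; print("collar",len(q),np.percentile(q,[2,50,98],0))
    k=(l[...,1]>20)&(l[...,1]<75)&(abs(l[...,0])<25)&(l[...,2]>150);q=l[k]
    for a in range(150,270,4):
        s=q[(q[:,2]>=a)&(q[:,2]<a+4)]
        if len(s): print(a,len(s),s[:,:2].min(0).round(),s[:,:2].max(0).round())
    if n=="scene":
        c=proj([556,-115,205],i)[0].astype(int)-[40,32];print(c);cv2.imwrite("pics/s5.png",cv2.resize(im[c[1]:c[1]+64,c[0]:c[0]+80],None,fx=9,fy=9,interpolation=cv2.INTER_CUBIC))
        for z in (173,193,203,215):print(z,(proj(np.r_[g+27*y,z],i)-c)*9,(proj(np.r_[g,z],i)-c)*9)
E
python3 p.py
```

```text
top handle 264 [-0.51213286 -0.4273347 ] [ 0.02945236 -0.99956619] ext [-37.32213788 -35.96314993  34.77617224  35.92215772] z [240.71442869 245.07553677 248.03452551]
collar 164 [[-20.90062121 -19.94990681 165.31847218]
 [ -9.55203888   1.83701925 174.3225827 ]
 [ 22.05685221  18.47466515 178.03412262]]
150 2 [-9. 21.] [-7. 22.]
154 1 [-12.  21.] [-12.  21.]
158 2 [-4. 21.] [ 1. 22.]
162 4 [-13.  20.] [-2. 22.]
166 1 [-11.  21.] [-11.  21.]
194 2 [-3. 44.] [ 2. 70.]
198 6 [-13.  30.] [-2. 60.]
202 40 [-13.  35.] [12. 70.]
206 53 [-13.  35.] [11. 70.]
210 10 [-13.  48.] [ 9. 70.]
214 2 [-8. 53.] [ 6. 54.]
222 3 [-9. 50.] [ 3. 54.]
226 5 [-9. 50.] [ 5. 53.]
230 17 [-8. 49.] [ 9. 53.]
234 3 [-8. 36.] [-2. 51.]
238 5 [-8. 22.] [ 5. 36.]
242 37 [-7. 21.] [ 6. 36.]
246 15 [-5. 21.] [ 3. 35.]
scene handle 178 [ 1.90629949 -4.71123926] [ 0.02461599 -0.99969698] ext [-41.42134548 -38.82329425  32.72422529  35.98993885] z [238.82030558 244.07232711 247.3367391 ]
collar 197 [[-20.2232518  -22.89033716 165.21183812]
 [  6.50781308  -8.9303445  173.80363672]
 [ 20.14559473  16.72527797 180.76647
[... 253 characters left out ...]
86 9 [-6. 46.] [ 8. 50.]
190 6 [-3. 46.] [ 7. 51.]
194 7 [-15.  46.] [12. 58.]
198 27 [-14.  25.] [14. 67.]
202 42 [-12.  24.] [14. 71.]
206 26 [-11.  44.] [11. 67.]
210 12 [-10.  45.] [ 7. 66.]
214 9 [-8. 45.] [ 9. 53.]
218 11 [-9. 44.] [ 7. 52.]
222 7 [-9. 45.] [ 8. 50.]
226 13 [-10.  47.] [ 9. 52.]
230 11 [-8. 48.] [ 8. 53.]
234 4 [ 2. 24.] [ 5. 35.]
238 6 [ 1. 21.] [ 6. 36.]
242 22 [-6. 21.] [ 6. 35.]
246 3 [-3. 20.] [-1. 30.]
[260 216]
173 [[363.08596548 399.91409265]] [[284.93462901 452.38104948]]
193 [[361.50425716 339.26543281]] [[282.51240682 391.52953782]]
203 [[360.70103189 308.46674756]] [[281.28211388 360.62189235]]
215 [[359.72603505 271.0816933 ]] [[279.78850567 323.09919199]]
```

View pics/s5.png

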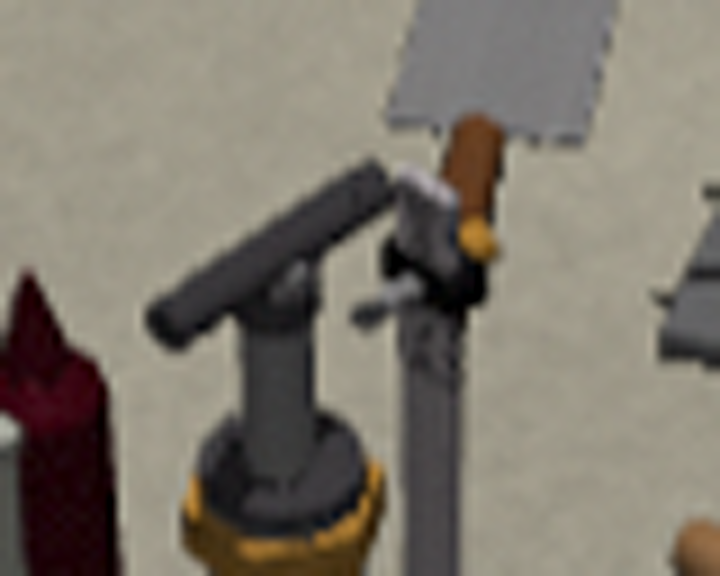

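The pointer tip is at about (364,314) in the crop, which ray-casts to z ≈ 201 mm. The handle is free and its middle is over the gland. Next I move above it.

Request:
step_arm(series=[20,15,0,0.005,0,30,22,0,0.005,0,35,26,0,0.005,0,35,26,0,0.005,0,35,24,0,0.005,0,21.5,16,0,0.005,0,0,0,0,0,0,0,0,0,0,0,0,0,0,0,0], squeeze=15)

```text
clock: 16.52
eef_pos: [555.1, -145.8, 334.0]
eef_rot: [3.141, 0.0, 1.483]
wrist_force: [-0.3, -0.1, 0.9]
finger_gap: 94.0
finger_force: 0.0
```

Request:
step_arm(series=[-1.8,0.5,-20,0,0,0,0,-30,0,0,0,0,-25,0,0,0,0,-15,0,0,0,0,0,0,0,0,0,0,0,0.5,0,0,0,0,0.7,0,0,0,0,0.75,0,0,0,0,0.75,0,0,0,0,0.75,0,0,0,0,0.75])

```text
clock: 17.9
eef_pos: [553.6, -144.8, 243.9]
eef_rot: [-3.142, 0.0, 1.484]
wrist_force: [0.9, -0.9, -0.1]
finger_gap: 37.5
finger_force: 0.0
```

Request:
step_arm(series=[0,0,0,0,0.8,0,0,0,0,0.85,0,0,0,0,0.9,0,0,0,0,1,0,0,0,0,1,0,0,0,0,1,0,0,0,0,1,0,0,0,0,1], squeeze=6)

```text
clock: 18.9
eef_pos: [553.5, -144.8, 243.9]
eef_rot: [-3.142, -0.0, 1.484]
wrist_force: [-2.1, 1.0, 1.2]
finger_gap: 17.8
finger_force: 6.0
```

The gap of 17.8 mm means the tips are on the rod below the bar. I'll regrip higher so that the pads take the T-bar itself.

Request:
step_arm(series=[0,0,0,0,0.75,0,0,0,0,0.7,0,0,0,0,0.7,0,0,6,0,0.7,0,0,7,0,0.7,0,0,0,0,0.8,0,0,0,0,0.9,0,0,0,0,1,0,0,0,0,1,0,0,0,0,1,0,0,0,0,1,0,0,0,0,1,0,0,0,0,1])

```text
clock: 20.52
eef_pos: [553.6, -144.8, 257.2]
eef_rot: [3.141, 0.0, 1.484]
wrist_force: [-1.7, 0.8, 5.1]
finger_gap: 17.3
finger_force: 6.0
```

Request:
step_arm(series=[0,0,0,0,0.75,0,0,0,0,0.7,0,0,0,0,0.7,0,0,-6,0,0.7,0,0,-7,0,0.7,0,0,0,0,0.8,0,0,0,0,0.9,0,0,0,0,1,0,0,0,0,1,0,0,0,0,1,0,0,0,0,1,0,0,0,0,1,0,0,0,0,1], squeeze=12)

```text
clock: 22.15
eef_pos: [553.5, -144.8, 243.9]
eef_rot: [-3.142, -0.0, 1.484]
wrist_force: [0.3, -0.4, -6.2]
finger_gap: 17.7
finger_force: 12.0
```

Request:
step_arm(series=[0,0,0,0,1,0,0,0,0,1,0,0,2,0,1,0,0,3,0,1,0,0,3,0,1,0,0,2,0,1,0,0,0,0,1,0,0,0,0,1], squeeze=35)

```text
clock: 23.15
eef_pos: [553.5, -144.8, 253.8]
eef_rot: [-3.141, -0.0, 1.484]
wrist_force: [-0.8, -0.5, -6.4]
finger_gap: 17.3
finger_force: 35.0
```

```bash
cat > w.py <<'E'
import sys
from h import *
s=manip.read_state();print(s["eef_pos"],s["wrist_force"],s["moment"])
im,d,i=cam("scene");c=np.array([260,216]);cv2.imwrite(sys.argv[1],cv2.resize(im[c[1]:c[1]+64,c[0]:c[0]+80],None,fx=9,fy=9,interpolation=cv2.INTER_CUBIC))
E
python3 w.py pics/s6.png
```

```text
[ 553.53858501 -144.79908853  253.83958083] [-0.76587775 -0.49650203 -6.3698957 ] [-0.02128788  0.06581407  0.03415474]
```

View pics/s6.png

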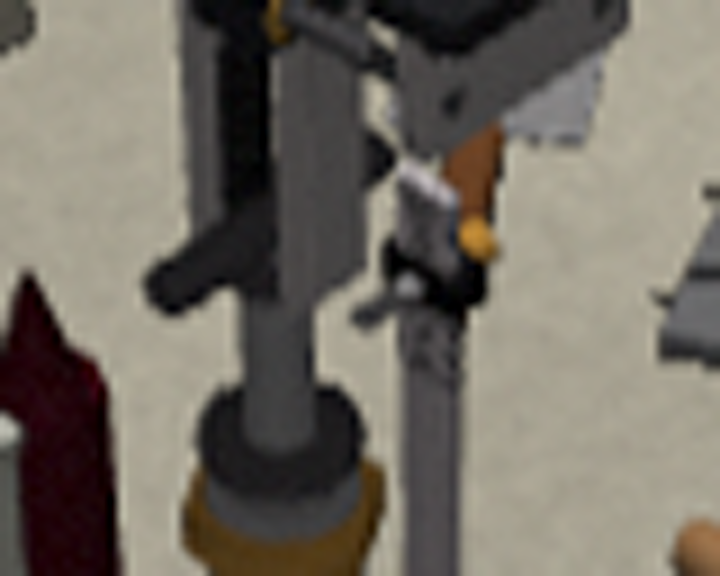

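The collar has come up about 10 mm with the handle, upright and without side force. Next I refine the height of the pointer.

Run:
```python
from h import *
i=manip.camera_info("scene");g=np.array([553.4,-145]);y=np.array([.117,.993]);c=np.array([260,216])
hy=np.array([.088,.996])
print("handle end",(proj(np.r_[g-37*hy,238],i)-c)*9)
for z in(199,201,203):print(z,(proj(np.r_[g+27*y,z],i)-c)*9)
x=np.array([.993,-.117])
for n,b in(("scene0",0),("scene1",0),("top0",1),("top1",1)):
    d=np.load(n+".npz")["d"];P=cloud(d,manip.camera_info(n[:-1]))
    l=np.stack([(P[...,:2]-g)@x,(P[...,:2]-g)@y,P[...,2]],-1)
    q=l[(l[...,1]>25)&(l[...,1]<41)&(abs(l[...,0])<9)&(l[...,2]>185)&(l[...,2]<220)];print(n,len(q),np.percentile(q,[5,50,95],0).round(1).tolist())
    q=l[(np.hypot(l[...,0],l[...,1])<19)&(np.hypot(l[...,0],l[...,1])>11)&(l[...,2]>165)&(l[...,2]<182)];print(" collartop",len(q),np.median(q[:,2]))
d=manip.camera("scene")[1];P=cloud(d,i);l=np.stack([(P[...,:2]-g)@x,(P[...,:2]-g)@y,P[...,2]],-1)
q=l[(np.hypot(l[...,0],l[...,1])<19)&(np.hypot(l[...,0],l[...,1])>11)&(l[...,2]>172)&(l[...,2]<195)];print("now collartop",len(q),np.median(q[:,2]))
# vertical extents in grey level: pointer column profile
im=np.load("scene1.npz")["im"];print(im[244:258,296:312].mean(2).round().astype(int))
```

```text
handle end [[165.0755247  324.62263073]]
199 [[360.38771788 320.50275187]]
201 [[360.22608905 314.33034529]]
203 [[360.06412313 308.14506589]]
scene0 20 [[-4.1, 27.1, 200.0], [-0.4, 33.9, 201.9], [2.6, 40.0, 203.5]]
 collartop 87 174.02281740981573
scene1 20 [[-3.2, 26.0, 199.0], [0.1, 32.8, 201.9], [2.0, 40.7, 204.6]]
 collartop 92 174.1769944750974
top0 12 [[-2.3, 32.4, 199.8], [-0.1, 37.1, 203.1], [2.2, 40.5, 205.6]]
 collartop 88 174.54152202990315
top1 11 [[-2.5, 32.3, 200.1], [-0.2, 36.9, 204.1], [2.2, 39.9, 205.9]]
 collartop 86 174.7743007942483
now collartop 98 184.24746837115276
[[128 158 159 155 154 159  60   5   2  36  40  45  71  81  69  27]
 [157 159 156 151 153 157  61   4   0   6  10  34  57  71  64  21]
 [156 157 155 151 151 156  75   8  45  75  27   4  24  47  32  15]
 [154 154 153 154 153 154 124 100 108 122  81  19   2  17  15  10]
 [156 155 154 157 154 150 138 132 116  99  77  16   4   6  12   2]
 [152 152 152 134 114 103  94 110  77  47  38   9   6   4   2   1]
 [153 155 144  85  51  49  48  79  65  49  50  42  30   3   7  11]
 [156 157 136  58  46  45  79 130  80  64  65  58  53  44  25  25]
 [155 152 146 123  84  98 137 164  79  68  59  41  64  60  34  47]
 [156 153 152 155 135 143 157 163  71  68  49  45  71  68  35  93]
 [155 153 152 155 155 151 153 160  75  69  56  63  73  68  56  90]
 [156 152 152 152 154 150 154 159  93  63  46  54  73  57  51  94]
 [156 152 151 151 150 151 153 160 113  55  45  45  72  69  33 110]
 [156 156 154 153 152 152 155 159 118  68  63  55  61  67  54  89]]
```

Request:
step_arm(series=[0,0,2,0,1,0,0,3,0,1,0,0,4,0,1,0,0,4,0,1,0,0,4,0,1,0,0,3,0,1,0,0,1,0,1,0,0,0,0,1,0,0,0,0,1])

```text
clock: 24.38
eef_pos: [553.5, -144.8, 274.8]
eef_rot: [-3.141, -0.0, 1.484]
wrist_force: [0.6, -0.1, -6.3]
finger_gap: 17.1
finger_force: 35.0
```

Run:
```python
from h import *
i=manip.camera_info("scene");g=np.array([553.4,-145]);y=np.array([.117,.993]);x=np.array([.993,-.117])
fr=[manip.camera("scene") for _ in range(15)];s=manip.read_state();print(s["clock"],s["eef_pos"],s["wrist_force"])
im=np.mean([f[0].astype(float) for f in fr],0);d=np.mean([f[1] for f in fr],0)
d0=np.median([f[1] for f in fr],0);P=cloud(d0.astype(float),i)
l=np.stack([(P[...,:2]-g)@x,(P[...,:2]-g)@y,P[...,2]],-1)
r=np.hypot(l[...,0],l[...,1])
q=l[(r<19)&(r>11)&(l[...,2]>195)&(l[...,2]<212)];print("collartop",len(q),np.percentile(q[:,2],[10,50,90]))
for r_ in range(244,256):
  print(r_,[("%.0f/%.0f/%.0f,%.0f,%.0f"%(im[r_,c].mean(),*l[r_,c],0) )[:-2] for c in range(298,307)])
k=(l[...,1]>25)&(l[...,1]<41)&(abs(l[...,0])<9)&(l[...,2]>185)&(l[...,2]<220);print("ptr",np.percentile(l[k],[5,50,95],0).round(1).tolist())
big=cv2.resize(im.astype(np.uint8)[228:276,266:326],None,fx=12,fy=12,interpolation=cv2.INTER_CUBIC)
for u,v in [(proj(np.r_[g+27*y,z],i)[0]) for z in (199,203)]: print(u,v)
cv2.imwrite("pics/s7.png",big)
```

```text
25.125 [ 553.56255914 -144.81387537  274.91293401] [ 0.47065938  0.03567533 -6.14799451]
collartop 88 [204.51885348 205.20308906 205.96706605]
244 ['164/-194/205,1', '163/-192/206,1', '165/-190/208,1', '168/-189/211,0', '66/-13/46,202', '9/-9/45,205', '11/-7/46,206', '39/-4/47,207', '43/-2/48,207']
245 ['165/-189/200,3', '161/-188/203,2', '161/-186/205,2', '167/-185/207,1', '65/-13/46,199', '6/-10/46,201', '2/-6/46,203', '3/-3/45,205', '12/0/46,207']
246 ['164/-187/198,2', '160/-185/200,2', '160/-183/202,1', '165/-182/204,1', '81/-13/46,196', '9/-10/46,198', '46/-4/43,203', '80/-3/46,202', '26/1/45,205']
247 ['163/-186/196,-0', '163/-182/197,2', '162/-181/199,1', '165/-179/202,1', '109/-176/203,1', '105/-3/39,203', '117/-2/41,202', '131/-0/43,203', '86/2/44,203']
248 ['163/-183/194,-0', '166/-178/193,2', '165/-178/196,1', '142/-4/34,203', '93/-2/36,203', '104/-1/37,203', '120/0/39,202', '108/2/41,202', '82/1/44,200']
249 ['163/-178/189,1', '142/-177/192,1', '122/-3/30,203', '90/-1/31,203', '59/-0/33,203', '53/2/34,203', '76/1/38,201', '52/2/40,200', '41/-3/49,191']
250 ['155/-174/185
[... 347 characters left out ...]
87,1', '145/-161/188,1', '173/-159/190,2', '84/-9/48,180', '74/-6/48,181', '61/-3/48,183']
253 ['37/5/16,205', '131/7/17,205', '145/-160/180,3', '152/-159/182,2', '166/-159/186,0', '172/-156/187,1', '75/-9/48,176', '73/-6/48,178', '51/-2/48,181']
254 ['23/8/13,205', '61/10/14,206', '166/-160/179,0', '165/-157/180,1', '164/-155/182,2', '169/-152/183,3', '81/-9/48,174', '73/-5/47,176', '59/-3/48,178']
255 ['26/10/11,205', '18/12/12,206', '128/-156/175,1', '162/-154/177,2', '162/-153/180,1', '169/-150/181,2', '98/-9/48,170', '66/-6/48,173', '48/-2/48,175']
ptr [[-3.2, 25.5, 199.7], [0.3, 33.3, 202.8], [2.1, 40.3, 203.4]]
300.0430797643593 251.61141687398356
300.00712479254037 250.23834065482384
```

View pics/s7.png

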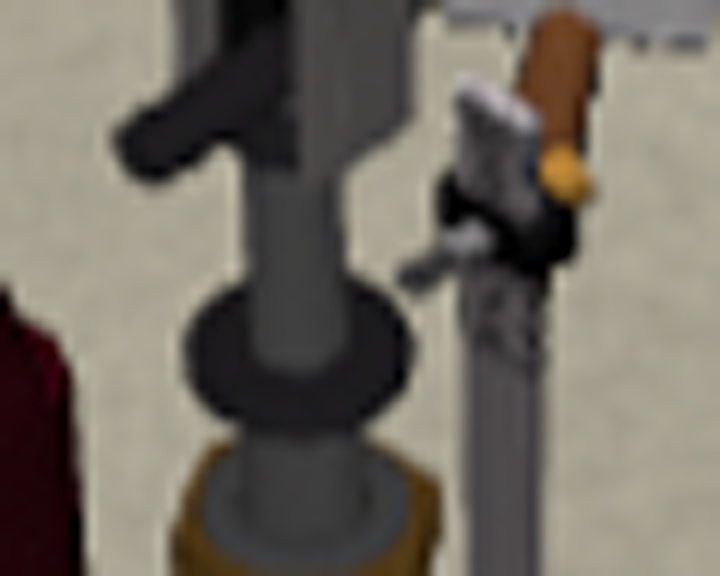

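Averaged depth puts the collar's middle at 201.7 and the pointer's at about 201.0 in the same view, so I lower it by 0.6 mm.

Request:
step_arm(series=[0,0,-0.6,0,1,0,0,0,0,1,0,0,0,0,1,0,0,0,0,1])

```text
clock: 25.62
eef_pos: [553.6, -144.8, 274.3]
eef_rot: [-3.142, -0.0, 1.484]
wrist_force: [0.3, 1.1, -6.5]
finger_gap: 16.9
finger_force: 35.0
```

Run:
```python
from h import *
i=manip.camera_info("scene");g=np.array([553.4,-145])
P=cloud(np.median([manip.camera("scene")[1] for _ in range(11)],0).astype(float),i);r=np.hypot(P[...,0]-g[0],P[...,1]-g[1])
k=(r<19)&(r>11)&(P[...,2]>195)&(P[...,2]<212);print(np.median(P[k][:,2]))
b=(np.hypot(P[...,0]-538,P[...,1]+275)<26)&(P[...,2]>150)&(P[...,2]<195);print("bottle end z",np.percentile(P[b][:,2],[50,90]),b.sum())
s=manip.read_state();print(s["eef_pos"],s["wrist_force"],s["finger_force"],s["clock"])
print(manip.sign_off())
```

```text
204.87511308538836
bottle end z [176.05626082 176.74578381] 355
[ 553.57909538 -144.80872055  274.36190027] [-0.25584779 -0.05314607 -6.77759521] 34.99816596508026 26.175
the job is handed in; nothing more can be done
None
```

The job is handed in: the bottle is fully home and upright in the inlet and let go of, and the arm is still holding the plunger with its collar level with the dose pointer, to within about 1 mm as measured; no verdict came back.

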